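Snap the tube dipper back onto its hook

ROBOT

A 7-joint arm with a two-finger parallel gripper is mounted at the origin on the work surface. World frame = base frame: x ahead of the robot, y to its left, z up, the work surface at z = 0. Lengths are in m, angles in rad, forces in N, time in s.
With the tool pointing down it reaches from about 0.425 to 0.925 m from the base axis. Payload 6.8 kg.
Tool frame: the origin (TCP) lies on the mounting face of the last link; the fingertips stand 173 mm ahead of it and the grasp point (between the pads) lies ahead of it (bot.hold_point_z is the z of the grasp point in the tool frame, in m); z points along the fingers, y is the line along which they close (so a half turn about z gives the same grasp; the last joint's range is limited). The gripper opens to 85 mm and grips with 20 to 120 N. Pads are 22 mm wide; open, the fingers measure 114 mm over their backs; the gripper's body (76 mm by 85 mm) begins 54 mm behind the grasp point. The pads swing forward as they close: fully open they stand 13 mm farther back than shut.
Start: joints at [1.07, 0.477, 0.022, 1.555, -0.011, 1.109, -0.083], TCP at [0.258, -0.624, 0.405] pointing down, gripper open.
Joint ranges: [-2.96, 2.96], [-0.34, 2.1], [-1.41, 1.46], [0.24, 2.44], [-1.37, 4.51], [0.17, 1.92], [-2.96, 2.96]. Speed limits (rad/s): [2.39, 2.39, 3.14, 3.14, 3.14, 3.14, 3.14].

INTERFACE

Orientations are given as a 3x3 rotation matrix whose columns are the frame's x, y, z axes.
In Python, from bench import bot, vision, order gives the robot as it stands.
- The arm moves only by the tool play_rows, never from a script. Its argument "plan" is a list of rows, each an object with "rotation": the turn, a rotation vector about the tool's x, y, z scaled (see below), a list of three; "dp": the shift along the tool's x, y, z scaled (see below), a list of three; "gripper": the closure, from 0 (fully open) to 1 (shut). In form: [{"rotation": [rx, ry, rz], "dp": [tx, ty, tz], "gripper": gripper}, ...]. A call has 1 to 20 rows; each row is the pose to reach, as a shift and turn from the pose commanded when the call began, along the tool's axes at that moment; what a row does not reach only later rows make up. The controller multiplies each number of a shift by 80 cm and each number of a turn by 45 degrees. A row lasts 1/12 s, in which the tool goes at most 41.7 mm and 7.16 degrees, less where a joint would pass 70% of its speed; a pose out of reach is approached as far as the arm can. A call with a number of a shift or a turn outside -1 to 1 is refused whole. A call with a gripper value outside its range is refused whole. The fingers move at their own pace and stop on an object; "squeeze" is the grip in N (left out, the last holds). Time passes only in rows, so rows that repeat a pose let the fingers close. It gives the time, the measured TCP pose, the force, the opening and the grip force at its end, in the units of the state.
- bot.get_obs(): the state, without advancing time (a new reading comes with each control period).
- vision.read_camera(name): name is "scene" or "top"; returns (picture, depth): 384x512x3 uint8, red, green, blue; 384x512 float32, m along the optical axis (not along the pixel's ray), 0 where there is no reading.
- vision.camera_model(name): a dict with "fx", "fy", "cx", "cy" (pixels), "world_to_cam" (4x4, takes a point from world to camera coordinates). Camera axes: x right, y down, z forward; pixel columns grow to the right and rows downward; lengths in m; the calibration is good to about 2 mm. A picture is of the moment at which its call begins. camera_model takes no time and is no camera call.
- order.finish_job(): hands the job in; it is judged then, once.
The state is a dict: "time": time; "joint_pos": joint angles; "joint_velocities": joint speeds; "joint_torque": joint torques, N m; "ee_pos": TCP position; "eef_rot": TCP orientation; "force": force on the tool from outside, world axes, zero at the start; "moment": the same for the moment, N m; "grip_width": finger opening in m; "grasp_force": force on a finger pad.
Only numpy, scipy, OpenCV 4.12 (cv2) and the standard library are available. Lean on these libraries where they do the work, as an engineer would, in place of code of your own. Each camera call takes 0.05 s, during which the arm holds its last target. There are 200 camera calls.

TASK

Put the tube dipper back on the bench stand's snap hook: lower its ring over the hook's nose, press it down through the sprung gate until the gate snaps shut above it, then pull up against the shut gate with about 10 N for a second to check that it has caught. Set the dipper down again flat and upright on the plate under the hook, with the gate shut, and let go; work gently, so that the hook never bears more than about 30 N, and leave the jar, the tip box and the beaker where they stand.

Things in the scene. Friction and masses are not known exactly. Their poses are not given: they have to be found in the camera images.
- dipper_grip (a point): centre of the loose tube dipper's black grip, an upright square bar 16 x 16 x 56 mm, 98 mm above the dipper's underside (dipper 126 mm tall, about 0.12 kg, starts upright on the bench). The grip stands right above the ring's centre; a 7 mm steel stem, 21 mm to the -x side, joins ring and grip, cranking in 70 to 74 mm above the underside. z up
- dipper_ring (a point): centre of the dipper's flat, level steel ring: round bar 6 mm thick, hole 32 mm, outside 44 mm; this point is 3 mm above the dipper's underside and 95 mm below the grip's centre. Same axes as dipper_grip: the stem rises from the ring's -x side
- stand: grey steel base 135 x 90 x 12 mm with a 14 mm post, fixed to the bench, carrying the snap hook on a screw clamp. Origin at bench level under the axis of the hook's nose; x points from the nose to the hook's back arm and the post (post at x = 70 mm), z up. The hook lies in the x-z plane and opens upwards
- nose (a point): foot of the hook's nose, on its axis, 50 mm above the bench: the nominal top of the plate; axes as stand. The clamp can sit up to 5 mm higher or lower than told, with plate, hook and gate moving together; sideways it is true. Nose: upright 8 mm steel bar, its tip 61 mm above the plate and bent 2 mm to +x. Plate: level, 128 x 56 mm, from x = -63 to +65 mm; the dipper stands on it
- gate (a joint): angle of the sprung gate (5 mm bar, hinged at the back arm 38 mm from the nose axis, free end at the nose), rad: 0 shut and level, at its stop; grows as it is pushed down, 1.35 at most. It starts to open at 3 N, the ring passes at 8 N or more with rubbing, best close to the nose, and the gate springs back over it once the ring is within about 15 mm of the plate
- reagent: bystander: amber jar with a white cap, 52 mm wide, 85 mm tall; origin under its centre
- tipbox: bystander: blue pipette tip box with a clear lid, 80 x 115 x 63 mm; origin under its centre
- beaker: bystander: open glass beaker, 68 mm wide, 80 mm tall; origin under its centre
- throat (a point): middle of the hook's throat at the nominal height of the shut gate, 46 mm above the plate and 20 mm to +x of the nose axis; axes as stand, same height error. Back arm: 8 mm bar, axis 41 mm from the nose axis, hinge knuckle from 31.5 mm on and up to 53 mm above the plate. The ring goes round the nose, stem on the nose's outer (-x) side, its opposite part in the throat

How it is judged:
By the outcome, as a careful person would: the job done as asked, in the order asked, and still so for the second after the job is handed in, with the robot touching nothing.
It also fails if it takes over 51 s, if anything falls off the work surface, if the arm or the gripper's body presses on something with over 40 N, if the wrist force passes 120 N, or if a joint passes its speed limit or range.

## Working session

There is one attempt and no reset: what is moved stays moved. The work goes in short steps, Python scripts to look and compute and a tool call to move; the robot and the scene stay as the last step left them, time stands still between calls to the robot, and variables do not carry over. Pictures are saved under pics/ and viewed, at most 10 in all, crops included, and the job is handed in when it is done.

Besides the shell and the picture viewer there is one more tool, called after "Call:" by a JSON object that holds its "name" and its "arguments". play_rows: Moves the arm, as the interface text tells. Its arguments: {"type":"object","properties":{"plan":{"type":"array","items":{"type":"object","properties":{"rotation":{"type":"array","items":{"type":"number"}},"dp":{"type":"array","items":{"type":"number"}},"gripper":{"type":"number"}}}},"squeeze":{"type":"number"}},"required":["plan"]}

```bash
mkdir -p pics; ls
python3 - <<'E'
from bench import bot, vision
import cv2, numpy as np
o=bot.get_obs(); print(o['time'],o['ee_pos'],np.round(o['eef_rot'],3).tolist(),o['force'],o['grip_width'],bot.hold_point_z)
for n in ('scene','top'):
    p,d=vision.read_camera(n); m=vision.camera_model(n)
    np.savez(f'{n}.npz',p=p,d=d,K=[m['fx'],m['fy'],m['cx'],m['cy']],T=m['world_to_cam'])
    cv2.imwrite(f'pics/{n}0.png',cv2.resize(p[:,:,::-1],(800,600)))
    print(n,m['fx'],m['cx'],m['cy'],np.round(m['world_to_cam'],3).tolist())
E
```

```text
pics
0.0 [ 0.25828122 -0.62332997  0.40372696] [[0.924, 0.383, -0.001], [0.383, -0.924, 0.002], [-0.0, -0.002, -1.0]] [0.15389884 0.56355142 0.0666756 ] 0.08547023627375619 0.1547
scene 401.16165307535937 257.28762951876075 193.7894264703849 [[0.847, 0.532, 0.007, -0.493], [0.385, -0.603, -0.699, -0.157], [-0.368, 0.595, -0.715, 1.405], [0.0, 0.0, 0.0, 1.0]]
top 409.1161167683652 252.0010927594093 190.42442878044787 [[-0.013, -1.0, -0.0, 0.005], [-0.983, 0.013, -0.185, 0.567], [0.185, -0.002, -0.983, 1.203], [0.0, 0.0, 0.0, 1.0]]
```

View pics/scene0.png

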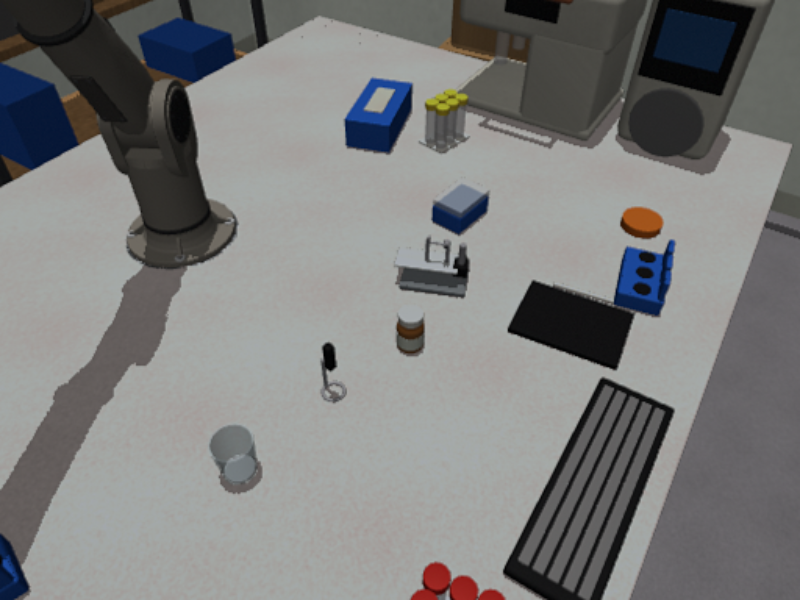

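View pics/top0.png

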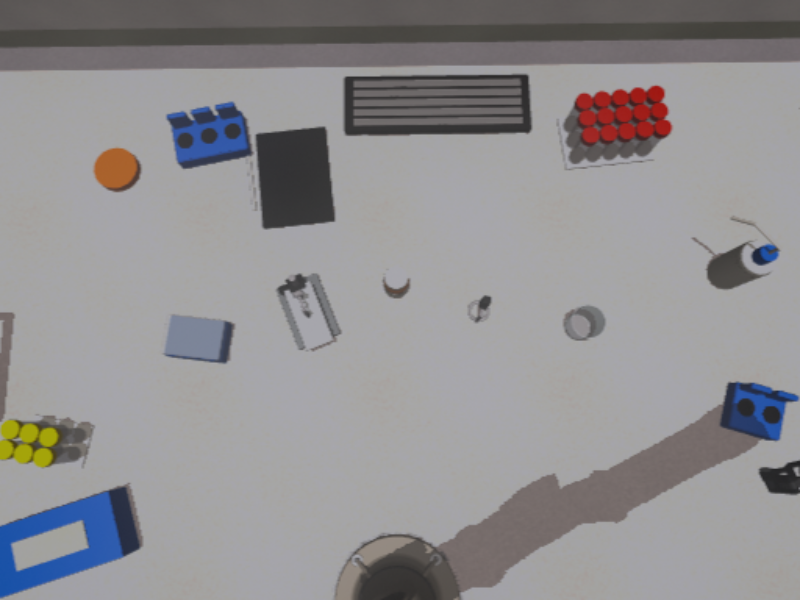

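Scene view: dipper at (330,375), stand (432,270), jar (410,330), beaker (235,455). Top view: dipper (482,306), stand (310,312), jar (397,282), tip box (197,338). I'll zoom in on the dipper and stand.

Run:
```python
import cv2, numpy as np
s=np.load('scene.npz')['p'][:,:,::-1]; t=np.load('top.npz')['p'][:,:,::-1]
def c(im,x,y,w,h,W,H): return cv2.resize(im[y:y+h,x:x+w],(W,H),interpolation=cv2.INTER_CUBIC)
a=np.hstack([c(s,245,145,60,45,400,300),c(s,190,212,60,45,400,300)])
b=np.hstack([c(t,170,172,60,45*60//60+8-8,400,300),c(t,280,172,60,45,400,300)])
cv2.imwrite('pics/z1.png',np.vstack([a,b]))
```

```text
(no output)
```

View pics/z1.png

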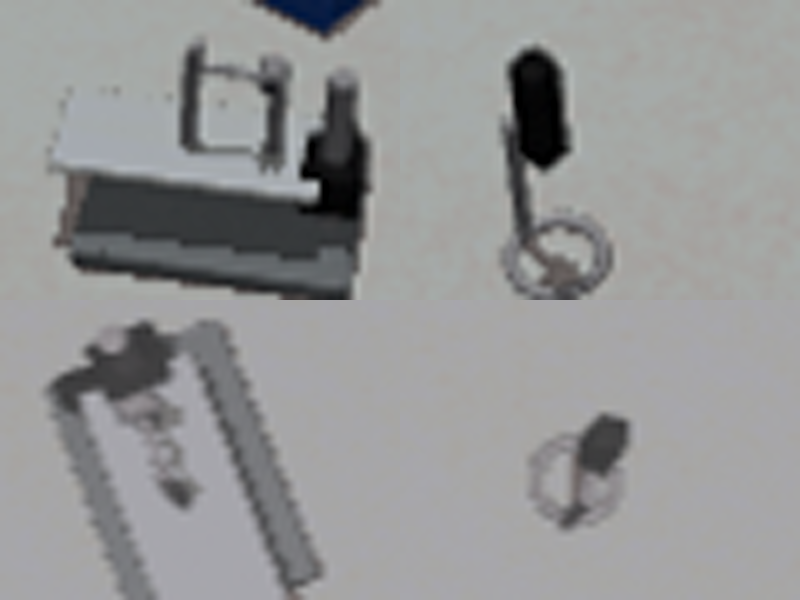

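Zoom: the hook's nose tip is at scene (274.3,151.3) and top (198.5,201.2) native, with its foot at scene (273.5,167.2). The stem is on the ring's robot side. Next step is to measure properly.

```bash
cat > h.py <<'E'
import cv2, numpy as np
def load(n):
    f=np.load(n+'.npz'); return f['p'],f['d'],f['K'],f['T']
def ray(n,u,v,V=None):
    K,T=(V or load(n))[2:] if V is None else V
    d=np.array([(u-K[2])/K[0],(v-K[3])/K[1],1.]); R=T[:3,:3]
    return -R.T@T[:3,3], R.T@d
def onz(n,u,v,z):
    c,d=ray(n,u,v); return c+d*(z-c[2])/d[2]
def tri(a,b):
    (c1,d1),(c2,d2)=ray('scene',*a),ray('top',*b)
    s=np.linalg.lstsq(np.c_[d1,-d2],c2-c1,rcond=None)[0]
    p,q=c1+s[0]*d1,c2+s[1]*d2
    return (p+q)/2,np.linalg.norm(p-q)
def proj(n,P):
    K,T=load(n)[2:]; q=T[:3,:3]@np.asarray(P)+T[:3,3]; return q[:2]/q[2]*K[:2]+K[2:]
E
python3 - <<'E'
from h import *
np.set_printoptions(precision=4,suppress=True)
cen={}
for n,(x,y,w,h) in {'scene':(190,212,60,46),'top':(290,180,40,40)}.items():
    p,d,K,T=load(n); g=p.mean(2)[y:y+h,x:x+w]
    m=cv2.connectedComponentsWithStats((g<(60 if n=='scene' else 110)).astype(np.uint8))
    i=1+np.argmax(m[2][1:,4]); r=cv2.minAreaRect(np.argwhere(m[1]==i)[:,::-1].astype(np.float32))
    print(n,'grip',m[2][i],m[3][i]+[x,y],r); cen[n]=m[3][i]+[x,y]
print('grip tri',tri(cen['scene'],cen['top']))
print('ring scene',onz('scene',190+157*.15,212+255*.15,.003),'ring top',onz('top',306.3,199,.003),'foot',onz('top',305.2,205,.003),'foot sc',onz('scene',190+128*.15,212+243*.15,.006))
print('nose tip',tri((274.3,151.3),(198.5,201.2)))
print('post top',tri((245+343*.15,145+75*.15),(170+108*.15,172+40*.15)))
# plate by white mask
for n,(x,y,w,h) in {'scene':(245,145,75,45),'top':(170,170,55,60)}.items():
    p,d,K,T=load(n); g=p.astype(int)[y:y+h,x:x+w]
    for r in (g.mean(2)[::2,::2]).astype(int)[:30]: print(*r)
E
```

```text
scene grip [ 16   8   9  26 129] [209.7752 229.2713] ((20.0, 20.5), (25.0, 8.0), 90.0)
top grip [14  9 10 17 67] [308.8955 195.209 ] ((17.461536407470703, 16.80769157409668), (6.1017022132873535, 17.47305679321289), 33.690067291259766)
grip tri (array([ 0.543 , -0.1709,  0.0894]), np.float64(9.233013178934378e-05))
ring scene [ 0.5481 -0.1716  0.003 ] ring top [ 0.546  -0.1745  0.003 ] foot [ 0.5268 -0.1703  0.003 ] foot sc [ 0.5359 -0.1747  0.006 ]
nose tip (array([0.5322, 0.1595, 0.1128]), np.float64(0.016895470883587893))
post top (array([0.5989, 0.194 , 0.1009]), np.float64(0.003131550455545432))
166 166 166 166 167 167 165 165 167 167 166 165 165 166 165 166 165 167 154 78 34 32 34 34 36 29 28 59 106 169 165 163 164 164 163 162 163 165
167 167 166 166 168 167 167 166 167 167 166 167 167 167 166 166 167 163 165 167 153 75 35 32 34 29 84 157 165 166 165 162 164 166 166 164 165 167
166 167 167 167 167 166 168 167 167 168 167 165 165 166 167 166 165 165 165 165 164 169 152 77 38 86 156 164 165 165 164 165 163 163 165 164 163 165
167 167 166 167 166 167 166 166 166 166 164 167 166 16
[... 5404 characters left out ...]
 146 114 166 164 166 166 168
168 165 166 167 166 166 167 165 166 143 123 124 150 168 168 167 168 168 168 167 158 108 118 165 165 166 167 166
167 165 166 167 167 168 168 166 166 166 129 125 146 168 168 168 168 164 131 117 118 166 167 166 167 165 166 167
164 166 166 167 167 166 167 167 166 168 151 124 103 168 166 159 105 117 146 167 167 166 165 167 167 167 165 166
167 167 166 168 167 166 167 166 166 167 167 167 167 132 166 118 166 166 166 167 167 166 165 166 165 165 164 166
167 166 167 167 168 168 167 166 166 166 167 166 167 166 168 167 167 167 166 166 166 165 166 165 167 166 167 166
167 167 168 167 166 167 167 166 168 167 167 167 166 167 166 164 166 166 166 166 167 167 166 167 166 167 168 166
```

```bash
cat >> h.py <<'E'
def cloud(n,x,y,w,h):
    p,d,K,T=load(n); v,u=np.mgrid[y:y+h,x:x+w]; z=d[y:y+h,x:x+w]
    c=np.stack([(u-K[2])/K[0]*z,(v-K[3])/K[1]*z,z],-1)
    return np.where(z[...,None]>0,(c-T[:3,3])@T[:3,:3],np.nan)
E
python3 - <<'E'
from h import *
np.set_printoptions(precision=4,suppress=True)
for n,b in {'scene':(240,140,70,55),'top':(165,165,60,65)}.items():
    X=cloud(n,*b); z=X[...,2]; m=(z>.035)&(z<.062)
    m=cv2.morphologyEx(m.astype(np.uint8),cv2.MORPH_OPEN,np.ones((3,3)))>0
    P=X[m]; r=cv2.minAreaRect(P[:,:2].astype(np.float32)); print(n,m.sum(),'z',np.nanmedian(P[:,2]),r)
    Q=X[(z>.08)&(z<.2)]; print('high',len(Q)); 
    if n=='scene':
        vu=np.argwhere((z>.08)&(z<.2))+[b[1],b[0]]; print(np.c_[vu[:,::-1],Q*1000].round(0).astype(int)[::3].tolist())
    else:
        vu=np.argwhere((z>.06)&(z<.2))+[b[1],b[0]]; Q=X[(z>.06)&(z<.2)]; print(np.c_[vu[:,::-1],Q*1000].round(0).astype(int).tolist()[::2])
for n,b in {'scene':(190,212,60,48),'top':(285,175,45,45)}.items():
    X=cloud(n,*b); z=X[...,2]; Q=X[(z>.06)&(z<.14)]; print(n,'grip',len(Q),np.median(Q,0),Q.min(0),Q.max(0))
    q=X[(z>.11)&(z<.14)]; print('top',np.median(q,0))
    # ring: non-bench-coloured pixels low
E
```

```text
scene 541 z 0.05272557807879036 ((0.5133261680603027, 0.22066117823123932), (0.14505407214164734, 0.18813392519950867), 31.299396514892578)
high 103
[[274, 151, 537, 167, 113], [274, 152, 539, 163, 113], [274, 153, 536, 169, 104], [286, 153, 566, 190, 102], [274, 154, 537, 166, 102], [277, 154, 543, 175, 99], [285, 154, 568, 180, 107], [273, 155, 534, 166, 97], [276, 155, 542, 171, 97], [279, 155, 549, 177, 96], [282, 155, 559, 177, 100], [285, 155, 568, 180, 103], [295, 155, 594, 197, 102], [273, 156, 535, 164, 95], [283, 156, 562, 179, 96], [286, 156, 575, 175, 105], [295, 156, 597, 191, 104], [298, 156, 605, 194, 105], [284, 157, 569, 173, 100], [287, 157, 578, 175, 102], [296, 157, 602, 188, 104], [273, 158, 534, 167, 83], [285, 158, 572, 175, 96], [294, 158, 596, 188, 98], [297, 158, 605, 189, 101], [273, 159, 536, 163, 84], [287, 159, 575, 183, 87], [296, 159, 602, 189, 95], [286, 160, 573, 180, 84], [295, 160, 599, 189, 90], [298, 160, 606, 197, 88], [295, 161, 602, 184, 91], [294, 162, 598, 186, 84], [297, 162, 606, 190, 84], [263, 194, 589, 18, 83]]
top 751 z 0.0506689787332
[... 882 characters left out ...]
, 101], [193, 189, 570, 177, 70], [190, 190, 561, 181, 100], [192, 190, 561, 175, 100], [193, 191, 559, 173, 96], [193, 192, 556, 173, 98], [193, 194, 549, 172, 101], [193, 195, 547, 173, 95], [194, 196, 544, 170, 98], [194, 197, 539, 168, 105], [194, 198, 536, 168, 109], [196, 198, 536, 162, 106], [195, 199, 533, 165, 106], [195, 200, 531, 166, 103], [197, 200, 533, 162, 88], [197, 201, 531, 163, 81], [196, 202, 531, 168, 65], [198, 202, 531, 162, 63]]
scene grip 135 [ 0.5518 -0.1764  0.1058] [ 0.5244 -0.1819  0.0614] [ 0.5581 -0.1658  0.1302]
top [ 0.551  -0.1756  0.1247]
top grip 67 [ 0.5414 -0.1711  0.1135] [ 0.5237 -0.1815  0.0631] [ 0.5558 -0.1653  0.1284]
top [ 0.5459 -0.1727  0.1235]
```

Run:
```python
from h import *
np.set_printoptions(precision=4,suppress=True)
p=load('top')[0].mean(2)
def cross(r,a,b,thr):  # first subpixel crossing scanning a->b
    s=1 if b>a else -1
    for u in range(a,b,s):
        if p[r,u]>=thr>p[r,u+s]: return u+s*(p[r,u]-thr)/(p[r,u]-p[r,u+s])
L=[];R=[]
for r in range(196,218):
    mid=int(round(200+(r-196)*.36+ (4 if r<206 else 0)))
    l=cross(r,mid-6 if r<206 else mid,mid-25,145); q=cross(r,mid,mid+25,145)
    if l: L.append(onz('top',l,r,.052)[:2])
    if q: R.append(onz('top',q,r,.052)[:2])
for n,A in(('L',L),('R',R)):
    f=cv2.fitLine(np.array(A,np.float32),cv2.DIST_HUBER,0,.01,.01).ravel(); f=f*(np.sign(f[0]) if 1 else 1)
    print(n,len(A),'yaw',np.degrees(np.arctan(f[1]/f[0])),'pt',np.mean(A,0))
mL,mR=np.mean(L,0),np.mean(R,0)
for n,b in {'scene':(190,212,60,48),'top':(285,175,45,45)}.items():
    X=cloud(n,*b); z=X[...,2]; m=(z>.012)&(z<.062); print(n,np.c_[np.argwhere(m)[:,::-1]+b[:2],X[m]*1000].astype(int).tolist())
    pp=load(n)[0].mean(2); print(pp[b[1]+(25 if n=='scene' else 5):b[1]+b[3]-(0 if n=='scene' else 8),b[0]+(8 if n=='scene' else 10):b[0]+38].astype(int) if n=='top' else '')
s=load('scene')[0].mean(2)
print('foot scene',onz('scene',273.5,167.2,.052),'tip sc',onz('scene',274.3,151.6,.112),'tip top',onz('top',195.5,199.5,.112))
```

```text
L 22 yaw -19.223202 pt [0.5193 0.1792]
R 18 yaw 21.652214 pt [0.5139 0.1302]
scene [[206, 233, 526, -169, 61], [207, 233, 529, -168, 61], [206, 234, 528, -172, 61], [207, 234, 531, -170, 61], [206, 235, 526, -170, 54], [207, 235, 527, -167, 51], [208, 235, 530, -166, 52], [206, 236, 525, -169, 48], [207, 236, 528, -168, 49], [208, 236, 530, -167, 48], [206, 237, 524, -168, 42], [207, 237, 529, -170, 48], [208, 237, 530, -167, 44], [206, 238, 526, -171, 41], [207, 238, 528, -169, 41], [208, 238, 531, -169, 42], [207, 239, 529, -171, 39], [208, 239, 530, -168, 37], [207, 240, 527, -170, 32], [208, 240, 530, -169, 33], [207, 241, 527, -170, 29], [208, 241, 530, -170, 30], [209, 241, 529, -164, 24], [207, 242, 526, -170, 23], [208, 242, 530, -170, 25], [209, 242, 528, -164, 18], [207, 243, 527, -171, 20], [208, 243, 529, -169, 19], [209, 243, 530, -166, 17], [207, 244, 526, -171, 15], [208, 244, 527, -168, 13]]

top [[306, 203, 525, -166, 54], [305, 204, 525, -165, 31], [306, 204, 524, -167, 39], [307, 204, 523, -170, 42], [305, 205, 524, -167, 18], [306, 205, 523, -169, 27]]
[[166 166 1
[... 3128 characters left out ...]
66 165 166 166 167]
 [166 166 166 166 166 166 166 166 167 166 167 166 166 167 166 168 167 165
  165 166 167 166 166 166 166 167 166 166]
 [167 167 167 167 167 166 167 167 166 166 166 167 167 168 168 168 166 166
  166 167 168 168 167 167 168 167 167 166]
 [167 166 167 166 165 165 166 166 167 166 166 167 166 167 167 166 165 167
  167 168 168 167 166 168 168 166 166 166]
 [166 165 166 166 167 167 165 165 166 166 167 167 167 165 166 166 166 167
  167 167 167 168 167 167 166 166 166 166]
 [167 166 166 166 167 167 166 166 167 167 165 165 166 166 167 167 168 167
  167 166 167 168 167 166 166 166 166 165]]
foot scene [0.5399 0.1623 0.052 ] tip sc [0.5379 0.1661 0.112 ] tip top [0.5307 0.1631 0.112 ]
```

Run:
```python
from h import *
np.set_printoptions(precision=4,suppress=True)
p=load('top')[0].mean(2)
def cross(r,a,b,thr):
    s=1 if b>a else -1
    for u in range(a,b,s):
        if p[r,u]>=thr>p[r,u+s]: return u+s*(p[r,u]-thr)/(p[r,u]-p[r,u+s])
E={'L':[],'R':[]}
for r in range(186,218):
    q=cross(r,int(196+(r-186)*.4+8),225,145)
    if q and r<212: E['R'].append((q,r))
    l=cross(r,int(204+(r-206)*.4),170,145)
    if l and r>204: E['L'].append((l,r))
F={}
for n,A in E.items():
    print(n,np.round(A,1).tolist())
    W=np.array([onz('top',*a,.052)[:2] for a in A],np.float32); f=cv2.fitLine(W,cv2.DIST_HUBER,0,.001,.001).ravel(); print(n,np.degrees(np.arctan(f[1]/f[0])),f[2:])
    F[n]=f
th=np.radians(21.8);n=np.array([-np.sin(th),np.cos(th)])
print('width',(F['L'][2:]-F['R'][2:])@n,'centre offs',(F['L'][2:]+F['R'][2:])@n/2,'nose offs',np.array([.535,.165])@n)
# near end of plate: along columns direction
print(p[212:230,195:222].astype(int))
```

```text
L [[188.8, 205.0], [189.3, 206.0], [188.9, 207.0], [189.9, 208.0], [189.9, 209.0], [190.7, 210.0], [191.2, 211.0], [190.9, 212.0], [191.8, 213.0], [191.9, 214.0], [192.6, 215.0], [193.1, 216.0], [192.9, 217.0]]
L 20.633091 [0.5036 0.1839]
R []Traceback (most recent call last):
  File "<stdin>", line 17, in <module>
cv2.error: OpenCV(4.12.0) /io/opencv/modules/imgproc/src/linefit.cpp:618: error: (-215:Assertion failed) npoints2 >= 0 || npoints3 >= 0 in function 'fitLine'
```

Call:
{"name": "play_rows", "arguments": {"plan": [{"rotation":[0,0,0.2],"dp":[0.14,-0.095,0],"gripper":0},{"rotation":[0,0,0.4],"dp":[0.28,-0.19,0],"gripper":0},{"rotation":[0,0,0.6],"dp":[0.42,-0.29,0],"gripper":0},{"rotation":[0,0,0.833],"dp":[0.548,-0.382,0],"gripper":0},{"rotation":[0,0,0.833],"dp":[0.548,-0.382,0],"gripper":0},{"rotation":[0,0,0.833],"dp":[0.548,-0.382,0],"gripper":0},{"rotation":[0,0,0.833],"dp":[0.548,-0.382,0],"gripper":0},{"rotation":[0,0,0.833],"dp":[0.548,-0.382,0],"gripper":0},{"rotation":[0,0,0.833],"dp":[0.548,-0.382,0],"gripper":0},{"rotation":[0,0,0.833],"dp":[0.548,-0.382,0],"gripper":0},{"rotation":[0,0,0.833],"dp":[0.548,-0.382,0],"gripper":0},{"rotation":[0,0,0.833],"dp":[0.548,-0.382,0],"gripper":0},{"rotation":[0,0,0.833],"dp":[0.548,-0.382,0],"gripper":0},{"rotation":[0,0,0.833],"dp":[0.548,-0.382,0],"gripper":0},{"rotation":[0,0,0.833],"dp":[0.548,-0.382,0],"gripper":0},{"rotation":[0,0,0.833],"dp":[0.548,-0.382,0],"gripper":0},{"rotation":[0,0,0.833],"dp":[0.548,-0.382,0],"gripper":0},{"rotation":[0,0,0.833],"dp":[0.548,-0.382,0],"gripper":0}]}}

```text
time: 1.6
ee_pos: [0.5456, -0.1752, 0.4046]
eef_rot: [[0.965, -0.261, -0.001], [-0.261, -0.965, -0.001], [-0.0, 0.001, -1.0]]
force: [-0.1, 0.1, -0.1]
grip_width: 0.0855
grasp_force: 0.0
```

Call:
{"name": "play_rows", "arguments": {"plan": [{"rotation":[0,0,0],"dp":[0,-0.0025,0.05],"gripper":0},{"rotation":[0,0,0],"dp":[0,-0.0025,0.09],"gripper":0},{"rotation":[0,0,0],"dp":[0,-0.0025,0.12],"gripper":0},{"rotation":[0,0,0],"dp":[0,-0.0025,0.15],"gripper":0},{"rotation":[0,0,0],"dp":[0,-0.0025,0.175],"gripper":0},{"rotation":[0,0,0],"dp":[0,-0.0025,0.1895],"gripper":0},{"rotation":[0,0,0],"dp":[0,-0.0025,0.1895],"gripper":0},{"rotation":[0,0,0],"dp":[0,-0.0025,0.1895],"gripper":0.4},{"rotation":[0,0,0],"dp":[0,-0.0025,0.1895],"gripper":0.6},{"rotation":[0,0,0],"dp":[0,-0.0025,0.1895],"gripper":0.7},{"rotation":[0,0,0],"dp":[0,-0.0025,0.1895],"gripper":0.8},{"rotation":[0,0,0],"dp":[0,-0.0025,0.1895],"gripper":0.9},{"rotation":[0,0,0],"dp":[0,-0.0025,0.1895],"gripper":1},{"rotation":[0,0,0],"dp":[0,-0.0025,0.1895],"gripper":1},{"rotation":[0,0,0],"dp":[0,-0.0025,0.1895],"gripper":1},{"rotation":[0,0,0],"dp":[0,-0.0025,0.1895],"gripper":1}], "squeeze": 60}}

```text
time: 2.93
ee_pos: [0.5473, -0.1716, 0.2538]
eef_rot: [[0.966, -0.259, 0.001], [-0.259, -0.966, -0.0], [0.001, -0.0, -1.0]]
force: [-0.2, -0.0, 5.4]
grip_width: 0.0154
grasp_force: 58.7
```

Call:
{"name": "play_rows", "arguments": {"plan": [{"rotation":[0,0,0],"dp":[0,0,-0.02],"gripper":1},{"rotation":[0,0,0],"dp":[0,0,-0.06],"gripper":1},{"rotation":[0,0,0],"dp":[0,0,-0.1],"gripper":1},{"rotation":[0,0,0],"dp":[0,0,-0.14],"gripper":1},{"rotation":[0,0,-0.03],"dp":[-0.005,-0.016,-0.17],"gripper":1},{"rotation":[0,0,-0.1],"dp":[-0.016,-0.05,-0.1875],"gripper":1},{"rotation":[0,0,-0.18],"dp":[-0.029,-0.09,-0.1875],"gripper":1},{"rotation":[0,0,-0.26],"dp":[-0.042,-0.13,-0.1875],"gripper":1},{"rotation":[0,0,-0.34],"dp":[-0.055,-0.17,-0.1875],"gripper":1},{"rotation":[0,0,-0.42],"dp":[-0.068,-0.21,-0.1875],"gripper":1},{"rotation":[0,0,-0.5],"dp":[-0.081,-0.25,-0.1875],"gripper":1},{"rotation":[0,0,-0.58],"dp":[-0.094,-0.29,-0.1875],"gripper":1},{"rotation":[0,0,-0.66],"dp":[-0.107,-0.33,-0.1875],"gripper":1},{"rotation":[0,0,-0.74],"dp":[-0.118,-0.365,-0.1875],"gripper":1},{"rotation":[0,0,-0.79],"dp":[-0.126,-0.388,-0.1875],"gripper":1},{"rotation":[0,0,-0.811],"dp":[-0.13,-0.4,-0.1875],"gripper":1},{"rotation":[0,0,-0.811],"dp":[-0.13,-0.4,-0.1875],"gripper":1},{"rotation":[0,0,-0.811],"dp":[-0.13,-0.4,-0.1875],"gripper":1},{"rotation":[0,0,-0.811],"dp":[-0.13,-0.4,-0.1875],"gripper":1}]}}

```text
time: 4.52
ee_pos: [0.5297, 0.1622, 0.4028]
eef_rot: [[0.932, 0.363, -0.0], [0.363, -0.932, -0.002], [-0.001, 0.001, -1.0]]
force: [-0.5, 0.8, -1.4]
grip_width: 0.0153
grasp_force: 58.7
```

Run:
```python
from h import *
from bench import bot, vision
o=bot.get_obs(); print(o['time'],o['ee_pos'],o['force'],o['moment'])
im=[]
for n in ('scene','top'):
    p,d=vision.read_camera(n); m=vision.camera_model(n)
    np.savez(n+'.npz',p=p,d=d,K=[m['fx'],m['fy'],m['cx'],m['cy']],T=m['world_to_cam'])
    x,y=(240,115) if n=='scene' else (165,165)
    im.append(cv2.resize(p[y:y+75,x:x+60,::-1],(400,500),interpolation=cv2.INTER_CUBIC))
cv2.imwrite('pics/z2.png',np.hstack(im))
```

```text
4.5167 [0.52966851 0.16215237 0.40277791] [-0.50884452  0.79716101 -1.35212592] [-0.03650928  0.02285573 -0.00069196]
```

View pics/z2.png

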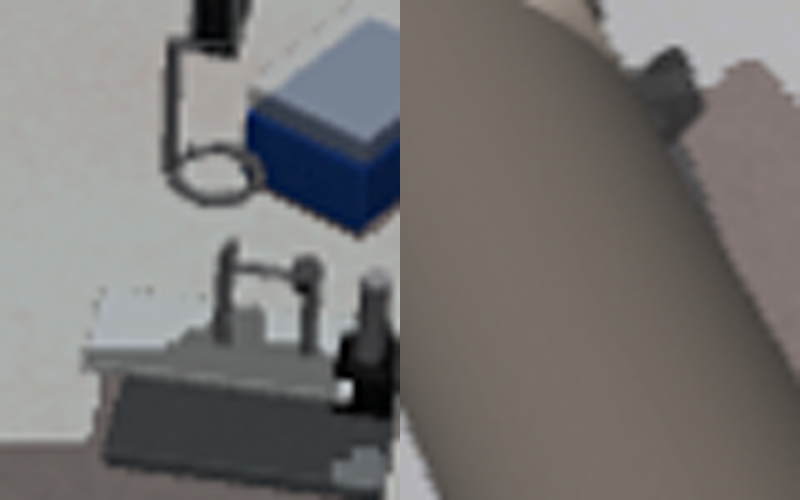

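Scene zoom: the dipper hangs upright with its ring centred at about (213,175), above and left of the nose tip at (232,242). The arm covers the top view.

Run:
```python
from h import *
np.set_printoptions(precision=4,suppress=True)
R=onz('scene',240+213/6.667,115+175/6.667,.152); N=onz('scene',240+232/6.667,115+243/6.667,.112);Nf=onz('scene',240+224/6.667,115+340/6.667,.051)
u=np.array([.932,.363,0]);n=np.array([-.363,.932,0])
for a,b in(('ring',R),('tip',N),('foot',Nf)): print(a,b,b@u,b@n)
X=cloud('scene',240,115,60,75);z=X[...,2]
for lo,hi,c,d in((.075,.118,0,35),(.14,.2,0,40)):
    m=(z>lo)&(z<hi);m[:,d:]=0;P=X[m]; print(np.median(P,0),np.median(P,0)@u,np.median(P,0)@n,P.min(0),P.max(0),len(P))
X=cloud('scene',264,130,18,16);z=X[...,2];P=X[(z>.14)&(z<.165)];print('ring cloud',(P.min(0)+P.max(0))/2,(P@u).min(),(P@u).max(),(P@n).min(),(P@n).max())
```

```text
ring [0.5308 0.1614 0.152 ] 0.5533204020940653 -0.04222785089323369
tip [0.5388 0.1676 0.112 ] 0.5630372729811335 -0.039407007526710364
foot [0.5367 0.1683 0.051 ] 0.56132208938201 -0.0379328311844829
[0.5368 0.1649 0.0921] 0.5602136695260115 -0.04115386892754361 [0.5317 0.162  0.0761] [0.5395 0.1676 0.1168] 21
[0.5228 0.1542 0.1565] 0.5432188763221173 -0.04610133124320501 [0.5067 0.1401 0.1504] [0.5535 0.1818 0.1984] 91
ring cloud [0.5301 0.161  0.1555] 0.5286304155256207 0.5749705611171338 -0.06399320417775863 -0.021177289967213075
```

Call:
{"name": "play_rows", "arguments": {"plan": [{"rotation":[0,0,0],"dp":[0.004,-0.003,0.0],"gripper":1},{"rotation":[0,0,0],"dp":[0.004,-0.003,0.01],"gripper":1},{"rotation":[0,0,0],"dp":[0.004,-0.003,0.02],"gripper":1},{"rotation":[0,0,0],"dp":[0.004,-0.003,0.028],"gripper":1},{"rotation":[0,0,0],"dp":[0.004,-0.003,0.034],"gripper":1},{"rotation":[0,0,0],"dp":[0.004,-0.003,0.039],"gripper":1},{"rotation":[0,0,0],"dp":[0.004,-0.003,0.043],"gripper":1},{"rotation":[0,0,0],"dp":[0.004,-0.003,0.047],"gripper":1},{"rotation":[0,0,0],"dp":[0.004,-0.003,0.05],"gripper":1},{"rotation":[0,0,0],"dp":[0.004,-0.003,0.052],"gripper":1},{"rotation":[0,0,0],"dp":[0.004,-0.003,0.052],"gripper":1},{"rotation":[0,0,0],"dp":[0.004,-0.003,0.052],"gripper":1}]}}

```text
time: 5.62
ee_pos: [0.5313, 0.1679, 0.3616]
eef_rot: [[0.93, 0.367, 0.0], [0.367, -0.93, 0.0], [0.0, 0.0, -1.0]]
force: [0.1, -0.2, -1.6]
grip_width: 0.0155
grasp_force: 58.6
```

```bash
cat > look.py <<'E'
from h import *
from bench import bot, vision
import sys
o=bot.get_obs(); print(round(o['time'],2),o['ee_pos'].round(4),np.round(o['force'],2),np.round(o['moment'],3))
p,d=vision.read_camera('scene'); m=vision.camera_model('scene')
np.savez('scene.npz',p=p,d=d,K=[m['fx'],m['fy'],m['cx'],m['cy']],T=m['world_to_cam'])
cv2.imwrite(f'pics/{sys.argv[1]}.png',cv2.resize(p[120:180,240:310,::-1],(700,600),interpolation=cv2.INTER_CUBIC))
E
python3 look.py z3
```

```text
5.62 [0.5313 0.1679 0.3616] [ 0.08 -0.23 -1.65] [0.004 0.    0.037]
```

View pics/z3.png

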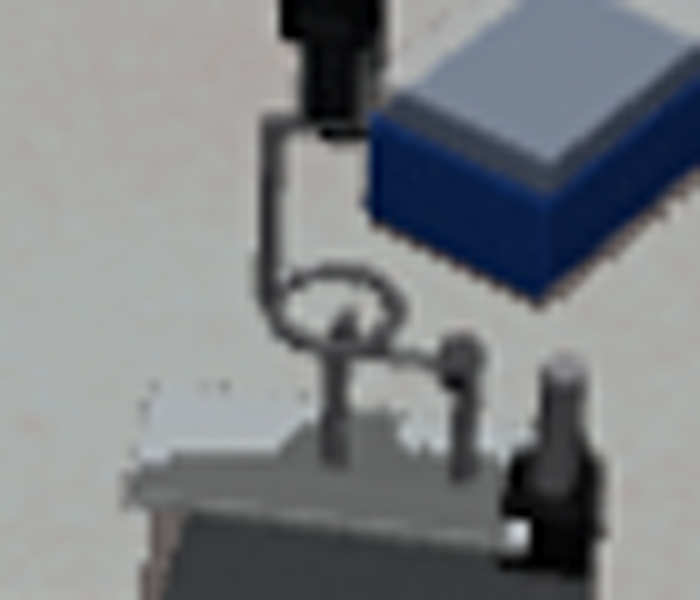

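Zoom: the nose tip at (347,318) shows through the ring, which is centred at about (338,308). The stem is on the outer side. Pressing down in small steps.

Call:
{"name": "play_rows", "arguments": {"plan": [{"rotation":[0,0,0],"dp":[0,0.001,0.004],"gripper":1},{"rotation":[0,0,0],"dp":[0,0.001,0.008],"gripper":1},{"rotation":[0,0,0],"dp":[0,0.001,0.011],"gripper":1},{"rotation":[0,0,0],"dp":[0,0.001,0.014],"gripper":1},{"rotation":[0,0,0],"dp":[0,0.001,0.016],"gripper":1},{"rotation":[0,0,0],"dp":[0,0.001,0.018],"gripper":1},{"rotation":[0,0,0],"dp":[0,0.001,0.018],"gripper":1}], "squeeze": 80}}

```text
time: 6.25
ee_pos: [0.5317, 0.1671, 0.3471]
eef_rot: [[0.93, 0.367, 0.0], [0.367, -0.93, -0.0], [0.0, 0.0, -1.0]]
force: [-1.4, -1.8, 3.7]
grip_width: 0.0152
grasp_force: 79.4
```

Call:
{"name": "play_rows", "arguments": {"plan": [{"rotation":[0,0,0],"dp":[0,0,0.003],"gripper":1},{"rotation":[0,0,0],"dp":[0,0,0.006],"gripper":1},{"rotation":[0,0,0],"dp":[0,0,0.009],"gripper":1},{"rotation":[0,0,0],"dp":[0,0,0.012],"gripper":1},{"rotation":[0,0,0],"dp":[0,0,0.012],"gripper":1}]}}

```text
time: 6.67
ee_pos: [0.5315, 0.1677, 0.3376]
eef_rot: [[0.93, 0.367, 0.0], [0.367, -0.93, 0.001], [0.001, -0.001, -1.0]]
force: [-2.2, -0.1, 4.2]
grip_width: 0.0151
grasp_force: 79.7
```

Call:
{"name": "play_rows", "arguments": {"plan": [{"rotation":[0,0,0],"dp":[0,0,0.003],"gripper":1},{"rotation":[0,0,0],"dp":[0,0,0.006],"gripper":1},{"rotation":[0,0,0],"dp":[0,0,0.009],"gripper":1},{"rotation":[0,0,0],"dp":[0,0,0.012],"gripper":1},{"rotation":[0,0,0],"dp":[0,0,0.015],"gripper":1},{"rotation":[0,0,0],"dp":[0,0,0.015],"gripper":1}]}}

```text
time: 7.17
ee_pos: [0.5307, 0.1674, 0.3248]
eef_rot: [[0.93, 0.367, -0.003], [0.367, -0.93, -0.0], [-0.003, -0.001, -1.0]]
force: [-3.3, 0.6, 2.3]
grip_width: 0.0151
grasp_force: 79.4
```

Call:
{"name": "play_rows", "arguments": {"plan": [{"rotation":[0,0,0],"dp":[0,0,0.003],"gripper":1},{"rotation":[0,0,0],"dp":[0,0,0.006],"gripper":1},{"rotation":[0,0,0],"dp":[0,0,0.009],"gripper":1},{"rotation":[0,0,0],"dp":[0,0,0.012],"gripper":1},{"rotation":[0,0,0],"dp":[0,0,0.012],"gripper":1}]}}

```text
time: 7.58
ee_pos: [0.5319, 0.1668, 0.3151]
eef_rot: [[0.93, 0.367, 0.0], [0.367, -0.93, -0.0], [0.0, 0.0, -1.0]]
force: [0.6, -0.1, -0.1]
grip_width: 0.015
grasp_force: 78.8
```

```bash
python3 look.py z4
```

```text
7.58 [0.5319 0.1668 0.3151] [ 0.57 -0.08 -0.09] [-0.02  -0.012  0.055]
```

View pics/z4.png

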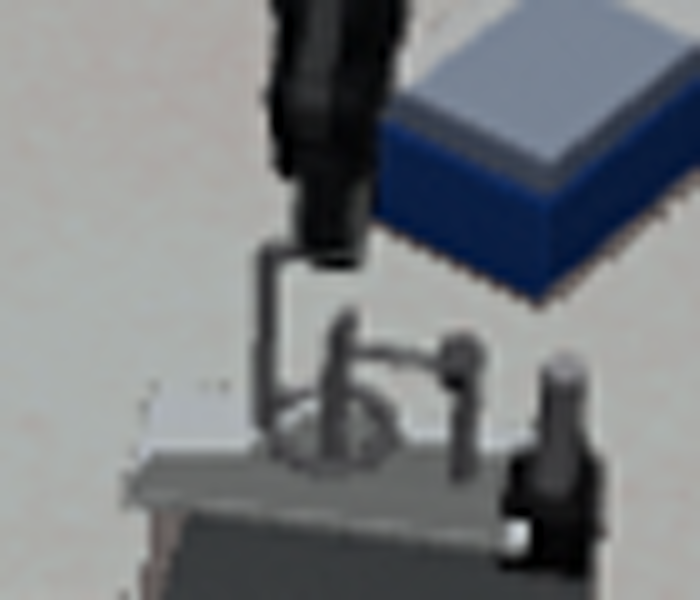

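The gate is shut from (345,350) to (460,360), above the ring at (335,430). Pull up next.

Call:
{"name": "play_rows", "arguments": {"plan": [{"rotation":[0,0,0],"dp":[0,0,-0.006],"gripper":1},{"rotation":[0,0,0],"dp":[0,0,-0.012],"gripper":1},{"rotation":[0,0,0],"dp":[0,0,-0.018],"gripper":1},{"rotation":[0,0,0],"dp":[0,0,-0.023],"gripper":1},{"rotation":[0,0,0],"dp":[0,0,-0.027],"gripper":1},{"rotation":[0,0,0],"dp":[0,0,-0.03],"gripper":1},{"rotation":[0,0,0],"dp":[0,0,-0.03],"gripper":1}]}}

```text
time: 8.22
ee_pos: [0.5317, 0.1672, 0.3407]
eef_rot: [[0.93, 0.367, 0.001], [0.367, -0.93, 0.0], [0.001, 0.0, -1.0]]
force: [0.2, -0.1, -1.5]
grip_width: 0.0145
grasp_force: 78.8
```

Call:
{"name": "play_rows", "arguments": {"plan": [{"rotation":[0,0,0],"dp":[0,0,-0.001],"gripper":1},{"rotation":[0,0,0],"dp":[0,0,-0.002],"gripper":1},{"rotation":[0,0,0],"dp":[0,0,-0.002],"gripper":1}]}}

```text
time: 8.47
ee_pos: [0.5316, 0.1671, 0.3415]
eef_rot: [[0.93, 0.367, -0.0], [0.367, -0.93, -0.0], [-0.0, 0.0, -1.0]]
force: [-0.3, 0.2, -1.1]
grip_width: 0.0153
grasp_force: 78.8
```

Call:
{"name": "play_rows", "arguments": {"plan": [{"rotation":[0,0,0],"dp":[0,0,-0.001],"gripper":1},{"rotation":[0,0,0],"dp":[0,0,-0.002],"gripper":1},{"rotation":[0,0,0],"dp":[0,0,-0.002],"gripper":1}]}}

```text
time: 8.72
ee_pos: [0.5315, 0.1671, 0.3429]
eef_rot: [[0.93, 0.367, -0.0], [0.367, -0.93, -0.0], [-0.0, -0.0, -1.0]]
force: [0.3, 0.1, -2.8]
grip_width: 0.0149
grasp_force: 78.6
```

Call:
{"name": "play_rows", "arguments": {"plan": [{"rotation":[0,0,0],"dp":[0,0,-0.001],"gripper":1},{"rotation":[0,0,0],"dp":[0,0,-0.001],"gripper":1},{"rotation":[0,0,0],"dp":[0,0,-0.001],"gripper":1}]}}

```text
time: 8.97
ee_pos: [0.5314, 0.167, 0.3433]
eef_rot: [[0.93, 0.367, -0.001], [0.367, -0.93, -0.0], [-0.001, -0.0, -1.0]]
force: [2.1, 0.9, -7.5]
grip_width: 0.0152
grasp_force: 77.9
```

Call:
{"name": "play_rows", "arguments": {"plan": [{"rotation":[0,0,0],"dp":[0,0,-0.0008],"gripper":1},{"rotation":[0,0,0],"dp":[0,0,-0.0008],"gripper":1},{"rotation":[0,0,0],"dp":[0,0,-0.0008],"gripper":1}]}}

```text
time: 9.22
ee_pos: [0.5314, 0.167, 0.3437]
eef_rot: [[0.93, 0.367, -0.001], [0.367, -0.93, -0.0], [-0.001, -0.0, -1.0]]
force: [3.0, 1.9, -16.1]
grip_width: 0.0154
grasp_force: 78.0
```

Call:
{"name": "play_rows", "arguments": {"plan": [{"rotation":[0,0,0],"dp":[0,0,0.0004],"gripper":1},{"rotation":[0,0,0],"dp":[0,0,0.0004],"gripper":1},{"rotation":[0,0,0],"dp":[0,0,0.0004],"gripper":1}]}}

```text
time: 9.47
ee_pos: [0.5314, 0.167, 0.3437]
eef_rot: [[0.93, 0.367, -0.001], [0.367, -0.93, -0.0], [-0.001, -0.0, -1.0]]
force: [3.5, 1.6, -16.1]
grip_width: 0.0147
grasp_force: 78.0
```

Call:
{"name": "play_rows", "arguments": {"plan": [{"rotation":[0,0,0],"dp":[0,0,0.0004],"gripper":1},{"rotation":[0,0,0],"dp":[0,0,0.0004],"gripper":1},{"rotation":[0,0,0],"dp":[0,0,0.0004],"gripper":1}]}}

```text
time: 9.72
ee_pos: [0.5314, 0.1671, 0.3437]
eef_rot: [[0.93, 0.367, -0.001], [0.367, -0.93, -0.0], [-0.001, -0.0, -1.0]]
force: [2.4, 1.1, -16.0]
grip_width: 0.0147
grasp_force: 78.0
```

Call:
{"name": "play_rows", "arguments": {"plan": [{"rotation":[0,0,0],"dp":[0,0,0.0004],"gripper":1},{"rotation":[0,0,0],"dp":[0,0,0.0004],"gripper":1},{"rotation":[0,0,0],"dp":[0,0,0.0004],"gripper":1}]}}

```text
time: 9.97
ee_pos: [0.5315, 0.1671, 0.3436]
eef_rot: [[0.93, 0.367, -0.0], [0.367, -0.93, -0.0], [-0.0, 0.0, -1.0]]
force: [1.9, 0.7, -14.6]
grip_width: 0.0151
grasp_force: 78.0
```

Call:
{"name": "play_rows", "arguments": {"plan": [{"rotation":[0,0,0],"dp":[0,0,0.0004],"gripper":1},{"rotation":[0,0,0],"dp":[0,0,0.0004],"gripper":1},{"rotation":[0,0,0],"dp":[0,0,0.0004],"gripper":1}]}}

```text
time: 10.22
ee_pos: [0.5315, 0.1671, 0.3435]
eef_rot: [[0.93, 0.367, -0.0], [0.367, -0.93, -0.0], [-0.0, 0.0, -1.0]]
force: [1.1, 0.3, -11.0]
grip_width: 0.0149
grasp_force: 78.3
```

Net pull is about 10 N. Hold it for over a second.

Call:
{"name": "play_rows", "arguments": {"plan": [{"rotation":[0,0,0],"dp":[0,0,0],"gripper":1},{"rotation":[0,0,0],"dp":[0,0,0],"gripper":1},{"rotation":[0,0,0],"dp":[0,0,0],"gripper":1},{"rotation":[0,0,0],"dp":[0,0,0],"gripper":1},{"rotation":[0,0,0],"dp":[0,0,0],"gripper":1},{"rotation":[0,0,0],"dp":[0,0,0],"gripper":1},{"rotation":[0,0,0],"dp":[0,0,0],"gripper":1},{"rotation":[0,0,0],"dp":[0,0,0],"gripper":1},{"rotation":[0,0,0],"dp":[0,0,0],"gripper":1},{"rotation":[0,0,0],"dp":[0,0,0],"gripper":1},{"rotation":[0,0,0],"dp":[0,0,0],"gripper":1},{"rotation":[0,0,0],"dp":[0,0,0],"gripper":1},{"rotation":[0,0,0],"dp":[0,0,0],"gripper":1},{"rotation":[0,0,0],"dp":[0,0,0],"gripper":1},{"rotation":[0,0,0],"dp":[0,0,0],"gripper":1}]}}

```text
time: 11.47
ee_pos: [0.5316, 0.1671, 0.3433]
eef_rot: [[0.93, 0.367, 0.0], [0.367, -0.93, 0.0], [0.0, 0.0, -1.0]]
force: [0.9, -0.0, -7.6]
grip_width: 0.015
grasp_force: 78.5
```

Call:
{"name": "play_rows", "arguments": {"plan": [{"rotation":[0,0,0],"dp":[0,0,-0.0003],"gripper":1},{"rotation":[0,0,0],"dp":[0,0,-0.0003],"gripper":1},{"rotation":[0,0,0],"dp":[0,0,-0.0003],"gripper":1},{"rotation":[0,0,0],"dp":[0,0,-0.0003],"gripper":1},{"rotation":[0,0,0],"dp":[0,0,-0.0003],"gripper":1},{"rotation":[0,0,0],"dp":[0,0,-0.0003],"gripper":1}]}}

```text
time: 11.97
ee_pos: [0.5316, 0.1671, 0.3434]
eef_rot: [[0.93, 0.367, -0.0], [0.367, -0.93, -0.0], [-0.0, 0.0, -1.0]]
force: [-0.1, -0.0, -9.4]
grip_width: 0.0146
grasp_force: 78.5
```

Call:
{"name": "play_rows", "arguments": {"plan": [{"rotation":[0,0,0],"dp":[0,0,-0.0002],"gripper":1},{"rotation":[0,0,0],"dp":[0,0,-0.0002],"gripper":1},{"rotation":[0,0,0],"dp":[0,0,-0.0002],"gripper":1},{"rotation":[0,0,0],"dp":[0,0,-0.0002],"gripper":1}]}}

```text
time: 12.3
ee_pos: [0.5315, 0.1671, 0.3435]
eef_rot: [[0.93, 0.367, -0.0], [0.367, -0.93, -0.0], [-0.0, -0.0, -1.0]]
force: [1.2, -0.4, -11.6]
grip_width: 0.0149
grasp_force: 78.5
```

Call:
{"name": "play_rows", "arguments": {"plan": [{"rotation":[0,0,0],"dp":[0,0,0],"gripper":1},{"rotation":[0,0,0],"dp":[0,0,0],"gripper":1},{"rotation":[0,0,0],"dp":[0,0,0],"gripper":1},{"rotation":[0,0,0],"dp":[0,0,0],"gripper":1},{"rotation":[0,0,0],"dp":[0,0,0],"gripper":1},{"rotation":[0,0,0],"dp":[0,0,0],"gripper":1}]}}

```text
time: 12.8
ee_pos: [0.5316, 0.1671, 0.3436]
eef_rot: [[0.93, 0.367, -0.0], [0.367, -0.93, -0.0], [-0.0, -0.0, -1.0]]
force: [0.5, 0.6, -12.0]
grip_width: 0.0152
grasp_force: 78.5
```

Call:
{"name": "play_rows", "arguments": {"plan": [{"rotation":[0,0,0],"dp":[0,0,0],"gripper":1},{"rotation":[0,0,0],"dp":[0,0,0],"gripper":1},{"rotation":[0,0,0],"dp":[0,0,0],"gripper":1},{"rotation":[0,0,0],"dp":[0,0,0],"gripper":1},{"rotation":[0,0,0],"dp":[0,0,0],"gripper":1},{"rotation":[0,0,0],"dp":[0,0,0],"gripper":1},{"rotation":[0,0,0],"dp":[0,0,0],"gripper":1},{"rotation":[0,0,0],"dp":[0,0,0],"gripper":1}]}}

```text
time: 13.47
ee_pos: [0.5315, 0.1671, 0.3436]
eef_rot: [[0.93, 0.367, -0.0], [0.367, -0.93, -0.0], [-0.0, 0.0, -1.0]]
force: [0.2, 0.9, -13.2]
grip_width: 0.0155
grasp_force: 78.5
```

Call:
{"name": "play_rows", "arguments": {"plan": [{"rotation":[0,0,0],"dp":[0,0,0.008],"gripper":1},{"rotation":[0,0,0],"dp":[0,0,0.016],"gripper":1},{"rotation":[0,0,0],"dp":[0,0,0.024],"gripper":1},{"rotation":[0,0,0],"dp":[0,0,0.031],"gripper":1},{"rotation":[0,0,0],"dp":[0,0,0.036],"gripper":1},{"rotation":[0,0,0],"dp":[0,0,0.039],"gripper":1},{"rotation":[0,0,0],"dp":[0,0,0.042],"gripper":1},{"rotation":[0,0,0],"dp":[0,0,0.042],"gripper":1},{"rotation":[0,0,0],"dp":[0,0,0.042],"gripper":1},{"rotation":[0,0,0],"dp":[0,0,0.042],"gripper":1}]}}

```text
time: 14.3
ee_pos: [0.5317, 0.1672, 0.3103]
eef_rot: [[0.93, 0.367, 0.0], [0.367, -0.93, 0.0], [0.0, -0.0, -1.0]]
force: [0.5, 1.1, -0.6]
grip_width: 0.0149
grasp_force: 79.7
```

Call:
{"name": "play_rows", "arguments": {"plan": [{"rotation":[0,0,0],"dp":[0,0,0.001],"gripper":1},{"rotation":[0,0,0],"dp":[0,0,0.002],"gripper":1},{"rotation":[0,0,0],"dp":[0,0,0.003],"gripper":1},{"rotation":[0,0,0],"dp":[0,0,0.003],"gripper":1},{"rotation":[0,0,0],"dp":[0,0,0.003],"gripper":1}]}}

```text
time: 14.72
ee_pos: [0.5316, 0.1671, 0.3076]
eef_rot: [[0.93, 0.367, -0.0], [0.367, -0.93, -0.0], [-0.0, 0.0, -1.0]]
force: [-0.3, 0.5, -0.2]
grip_width: 0.0151
grasp_force: 79.7
```

Call:
{"name": "play_rows", "arguments": {"plan": [{"rotation":[0,0,0],"dp":[0,0,0.001],"gripper":1},{"rotation":[0,0,0],"dp":[0,0,0.002],"gripper":1},{"rotation":[0,0,0],"dp":[0,0,0.002],"gripper":1},{"rotation":[0,0,0],"dp":[0,0,0.002],"gripper":1}]}}

```text
time: 15.05
ee_pos: [0.5316, 0.1671, 0.306]
eef_rot: [[0.93, 0.367, -0.0], [0.367, -0.93, -0.0], [-0.0, 0.0, -1.0]]
force: [0.4, 0.0, -1.1]
grip_width: 0.0152
grasp_force: 79.7
```

Call:
{"name": "play_rows", "arguments": {"plan": [{"rotation":[0,0,0],"dp":[0,0,0.001],"gripper":1},{"rotation":[0,0,0],"dp":[0,0,0.0015],"gripper":1},{"rotation":[0,0,0],"dp":[0,0,0.0015],"gripper":1},{"rotation":[0,0,0],"dp":[0,0,0.0015],"gripper":1}]}}

```text
time: 15.38
ee_pos: [0.5317, 0.1672, 0.305]
eef_rot: [[0.93, 0.367, 0.0], [0.367, -0.93, 0.0], [0.0, 0.0, -1.0]]
force: [0.4, 0.4, 1.1]
grip_width: 0.0153
grasp_force: 80.1
```

Call:
{"name": "play_rows", "arguments": {"plan": [{"rotation":[0,0,0],"dp":[0,0,0.0005],"gripper":1},{"rotation":[0,0,0],"dp":[0,0,0.0005],"gripper":1},{"rotation":[0,0,0],"dp":[0,0,0.0005],"gripper":1}]}}

```text
time: 15.63
ee_pos: [0.5317, 0.1672, 0.305]
eef_rot: [[0.93, 0.367, 0.001], [0.367, -0.93, 0.0], [0.001, 0.0, -1.0]]
force: [-1.1, -1.3, 5.2]
grip_width: 0.015
grasp_force: 80.7
```

Call:
{"name": "play_rows", "arguments": {"plan": [{"rotation":[0,0,0],"dp":[0,0,0],"gripper":1},{"rotation":[0,0,0],"dp":[0,0,0],"gripper":0.82},{"rotation":[0,0,0],"dp":[0,0,0],"gripper":0.79},{"rotation":[0,0,0],"dp":[0,0,0],"gripper":0.76},{"rotation":[0,0,0],"dp":[0,0,0],"gripper":0.72},{"rotation":[0,0,0],"dp":[0,0,0],"gripper":0.65},{"rotation":[0,0,0],"dp":[0,0,0],"gripper":0.55},{"rotation":[0,0,0],"dp":[0,0,0],"gripper":0.5},{"rotation":[0,0,0],"dp":[0,0,0],"gripper":0.5}], "squeeze": 20}}

```text
time: 16.38
ee_pos: [0.5316, 0.1671, 0.3044]
eef_rot: [[0.93, 0.367, -0.0], [0.367, -0.93, -0.0], [-0.0, 0.0, -1.0]]
force: [-0.4, -0.5, -0.1]
grip_width: 0.0428
grasp_force: 0.0
```

```bash
python3 look.py z5
```

```text
16.38 [0.5316 0.1671 0.3044] [-0.4  -0.47 -0.09] [ 0.024  0.002 -0.044]
```

View pics/z5.png

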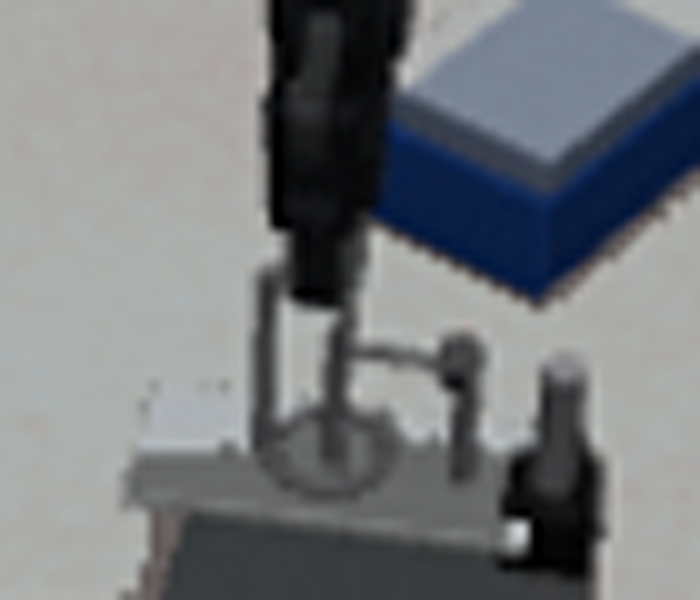

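The ring lies flat on the plate at (325,455) around the nose, the gate is shut at (400,355), and the stem is upright. Retreat upward.

Call:
{"name": "play_rows", "arguments": {"plan": [{"rotation":[0,0,0],"dp":[0,0,-0.01],"gripper":0.5},{"rotation":[0,0,0],"dp":[0,0,-0.03],"gripper":0.5},{"rotation":[0,0,0],"dp":[0,0,-0.055],"gripper":0.5},{"rotation":[0,0,0],"dp":[0,0,-0.08],"gripper":0.5},{"rotation":[0,0,0],"dp":[0,0,-0.11],"gripper":0.5},{"rotation":[0,0,0],"dp":[0,0,-0.13],"gripper":0.5},{"rotation":[0,0,0],"dp":[0,0,-0.14],"gripper":0.5},{"rotation":[0,0,0],"dp":[0,0,-0.14],"gripper":0.5},{"rotation":[0,0,0],"dp":[0,0,-0.14],"gripper":0.5},{"rotation":[0,0,0],"dp":[0,0,-0.14],"gripper":0.5},{"rotation":[0,0,0],"dp":[0,0,-0.14],"gripper":0.5}]}}

```text
time: 17.35
ee_pos: [0.5312, 0.1669, 0.4151]
eef_rot: [[0.93, 0.367, -0.002], [0.367, -0.93, -0.001], [-0.002, -0.0, -1.0]]
force: [-0.1, 0.3, -1.1]
grip_width: 0.0424
grasp_force: 0.0
```

```bash
python3 look.py z6
```

```text
17.35 [0.5312 0.1669 0.4151] [-0.09  0.29 -1.11] [ 0.005  0.028 -0.009]
```

View pics/z6.png

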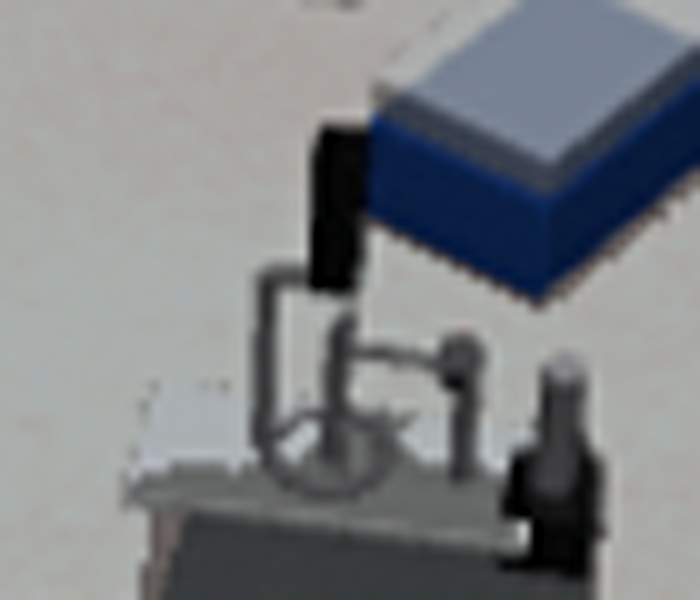

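The dipper stands upright on the plate with its ring at (325,455) around the nose. The gate is shut at (400,355) and the gripper is clear.

```bash
python3 -c "
from bench import order
print(order.finish_job())"
```

```text
the job is handed in; nothing more can be done
None
```

I handed the job in at about 17 s: the dipper is on the hook, standing flat and upright on the plate with the gate shut and the gripper clear. The pull check held at about 10–12 N for over a second, after a first try that peaked near 15 N.

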